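# Centre the gear trophy on its plinth with light taps

## Task

The small brass trophy with the upright gear wheel is wobbly and stands off-centre near the edge of its round wooden plinth. Push it with gentle taps of the fingertips, low on its foot, until it stands upright in the middle of its plinth, then draw back clear of it. Do not pinch, lift or topple it, and leave the cup trophy and the other things on the table alone.

Things in the scene. Friction and masses are not known exactly. Their poses are not given: they have to be found in the camera images.
- gear_trophy: Wobbly brass trophy, about 0.2 kg, loose, 70 mm tall. From below: a rubber pad of radius 16 mm, 3 mm thick; a round foot of radius 21 mm from 3 to 14 mm height, the widest part and the place to push (pushed high up, it tips over); a thin stem of radius 5 mm; and on top an upright gear wheel 35 mm across and 10 mm thick, centre at 52 mm height. Origin: centre of its underside, on its axis; z up; x is the gear wheel's axis.
- plinth: Fixed round dark-wood plinth that carries the gear trophy: flat top of radius 48 mm, 50 mm above the table; the lowest 12 mm have radius 52 mm. Origin: centre of its underside on the table; z up. Its yaw means nothing.
- cup_trophy: The other brass trophy, with a small cup (34 mm across) in place of the gear wheel, 69 mm tall, same foot; loose, stands centred on a plinth of its own, equal to the other, with its top 50 mm above the table. Leave alone. Origin: centre of its underside.
- wheel: Loose black tyre wheel lying flat, 72 mm across, 30 mm tall. Leave alone. Origin: centre of its underside.
- gearmotor: Loose small yellow gearmotor, 22 x 64 x 22 mm (x, y, z) with a 22 mm long metal can on its +y end. Leave alone. Origin: underside, centre of the yellow block.
- bottle: Loose pale drinks bottle with a blue cap, 60 mm across, 160 mm tall. Leave alone. Origin: centre of its underside.
Things that resemble listed ones, but are neither listed nor needed, are in the scene too. What is shaped like the gear_trophy but purple is not meant. Leave any turquoise look-alike of the plinth alone.

How it is judged:
At the end, for the whole second after the job is handed in: The gear trophy stands still and upright (within 0.06 rad) on its plinth, its axis within 6 mm of the plinth's axis; the cup trophy, wheel, gearmotor and bottle are within 10 mm of where they began (horizontal distance between gear_trophy and plinth below 0.006 m and angle between gear_trophy's own z axis and vertical below 0.06 rad and z of gear_trophy in the frame of plinth between 0.047 and 0.053 m and linear speed of gear_trophy below 0.01 m/s and distance of each of cup_trophy, wheel, gearmotor, bottle from where it was at the start of the episode below 0.01 m); the robot touches nothing.
It fails at once if the gear trophy is tipped by more than 0.3 rad or knocked off the plinth (angle between gear_trophy's own z axis and vertical above 0.3 rad or z of gear_trophy in the frame of plinth below 0.04 m).
It fails at once if the gear trophy is lifted (its underside more than 8 mm above the plinth) (z of gear_trophy in the frame of plinth above 0.058 m).
It fails at once if the gear trophy is pinched or struck hard: more than 15 N from the fingers, or faster than 0.25 m/s (contact force between the fingers and gear_trophy above 15 N or linear speed of gear_trophy above 0.25 m/s).
It fails at once if the cup trophy, wheel, gearmotor or bottle is moved by more than 10 mm (distance of any of cup_trophy, wheel, gearmotor, bottle from where it was at the start of the episode above 0.01 m).
It also fails if it takes over 42 s, if anything falls off the work surface, if the arm or the gripper's body presses on something with over 40 N, if the wrist force passes 120 N, or if a joint passes its speed limit or range.

## Robot

A 6-joint arm with a two-finger parallel gripper is mounted at the origin on the work surface. World frame = base frame: x ahead of the robot, y to its left, z up, the work surface at z = 0. Lengths are in m, angles in rad, forces in N, time in s.
With the tool pointing down it reaches from about 0.3 to 0.875 m from the base axis. Payload 6.4 kg.
Tool frame: the origin (TCP) lies where the fingers leave the gripper's body, on its centre line; the fingertips stand 73 mm ahead of it and the grasp point (between the pads) lies 54 mm ahead of it; z points along the fingers, y is the line along which they close (so a half turn about z gives the same grasp; the last joint's range is limited). The gripper opens to 85 mm and grips with 20 to 120 N. Pads are 22 mm wide; open, the fingers measure 114 mm over their backs; the gripper's body (76 mm by 85 mm) begins 54 mm behind the grasp point. The pads swing forward as they close: fully open they stand 13 mm farther back than shut.
Start: joints at [-1.383, 0.181, 1.607, -0, 1.354, -0.206], TCP at [0.221, -0.531, 0.304] pointing down, gripper open.
Joint ranges: [-2.99, 2.99], [-0.89, 2.07], [0.3, 2.58], [-1.14, 4.28], [0, 2.63], [-3.12, 3.12]. Speed limits (rad/s): [2.57, 2.57, 3.01, 3.14, 3.14, 3.14].

## Interface

Orientations are given as a unit quaternion [x, y, z, w].
In Python, from station import monitor, eyes, finish_job gives the robot as it stands.
- The arm moves only by the tool move_arm, never from a script. Its argument "plan" is a list of rows, each a list of 3 entries, a list of its own where there are three numbers: the shift along the tool's x, y, z each as a share of 0.3 m, from -1 to 1, then the turn, a rotation vector about the tool's x, y, z each as a share of 60 degrees, from -1 to 1, then the closure, from 0 (fully open) to 1 (shut). In form: [[[dx, dy, dz], [wx, wy, wz], gripper], ...]. A call has exactly 10 rows; each row is the pose to reach, as a shift and turn from the pose commanded when the call began, along the tool's axes at that moment; what a row does not reach only later rows make up. A row lasts 1/12 s, in which the tool goes at most 41.7 mm and 7.16 degrees, less where a joint would pass 70% of its speed; a pose out of reach is approached as far as the arm can. A call with a number of a shift or a turn outside -1 to 1 is refused whole. A call with a gripper value outside its range is refused whole. The fingers move at their own pace and stop on an object; "newtons" is the grip in N (left out, the last holds). Time passes only in rows, so rows that repeat a pose let the fingers close, or fill a call up. It gives the time, the measured TCP pose, the force, the opening and the grip force at its end, in the units of the state.
- monitor.read_state(): the state, without advancing time (a new reading comes with each control period).
- eyes.camera(name): name is "scene" or "top" or "wrist"; returns the picture (400x640x3 uint8, red, green, blue); there is no depth.
- eyes.camera_params(name): a dict with "mtx" (3x3 intrinsics, pixels), "rvec" (rotation vector, rad) and "tvec" (3), from world to camera coordinates, as OpenCV has them. Camera axes: x right, y down, z forward; pixel columns grow to the right and rows downward; lengths in m; the calibration is good to about 2 mm. The wrist camera is an equidistant fisheye: a pixel r from the principal point sees the ray r / f radians off the axis. A picture is of the moment at which its call begins: read the wrist's pose just before it. camera_params takes no time and is no camera call; for the wrist camera it gives the pose at the moment of the call.
- finish_job(): hands the job in; it is judged then, once.
The state is a dict: "time": time; "qpos": joint angles; "joint_velocities": joint speeds; "joint_torque": joint torques, N m; "tool_pos": TCP position; "eef_rot": TCP orientation; "ft_force": force on the tool from outside, world axes, zero at the start; "wrist_torque": the same for the moment, N m; "grip_width": finger opening in m; "grasp_force": force on a finger pad.
Only numpy, scipy, OpenCV 4.12 (cv2) and the standard library are available. Lean on these libraries where they do the work, as an engineer would, in place of code of your own. Each camera call takes 0.05 s, during which the arm holds its last target. There are 200 camera calls.

## Working session

There is one attempt and no reset: what is moved stays moved. The work goes in short steps, Python scripts to look and compute and a tool call to move; the robot and the scene stay as the last step left them, time stands still between calls to the robot, and variables do not carry over. Pictures are saved under pics/ and viewed, at most 10 in all, crops included, and the job is handed in when it is done.

Besides the shell and the picture viewer there is one more tool, called after ">>>" by a JSON object that holds its "method" and its "body". move_arm: Moves the arm, as the interface text tells. Shift numbers are shares of 0.3 m and turn numbers shares of 60 degrees, none past 1 either way. Its arguments: {"type":"object","properties":{"plan":{"type":"array","items":{"type":"array"}},"newtons":{"type":"number"}},"required":["plan"]}

```bash
mkdir -p pics
cat > h.py <<'E'
import numpy as np, cv2
from station import monitor, eyes, finish_job
def P(n):
    p=eyes.camera_params(n); return np.array(p["mtx"],float),np.array(p["rvec"],float).ravel(),np.array(p["tvec"],float).ravel()
def ray(n,u,v,par=None):
    K,r,t=par or P(n); R=cv2.Rodrigues(r)[0]
    x,y=(u-K[0,2])/K[0,0],(v-K[1,2])/K[1,1]
    if n=="wrist":
        th=np.hypot(x,y); d=np.array([x/th*np.sin(th),y/th*np.sin(th),np.cos(th)]) if th>0 else np.array([0,0,1.])
    else: d=np.array([x,y,1.])
    return -R.T@t, R.T@d
def onz(n,u,v,z,par=None):
    c,d=ray(n,u,v,par); return c+d*(z-c[2])/d[2]
def snap(n,f):
    im=eyes.camera(n); im=cv2.cvtColor(np.array(im),cv2.COLOR_RGB2BGR); cv2.imwrite("pics/"+f,im); return im
E
python3 - <<'E'
from h import *
a=snap("top","top0.png");b=snap("scene","scene0.png")
for n in("top","scene"): print(n,ray(n,320,200),P(n)[0][0,0])
s=monitor.read_state();print(s["time"],s["tool_pos"],s["eef_rot"],s["grip_width"])
E
```

```text
top (array([0.41530113, 0.11101397, 0.93303163]), array([ 0.11049744, -0.0046471 , -0.99394356])) 368.4137080018448
scene (array([ 0.91683935, -0.14563717,  0.80053656]), array([-0.42861685,  0.30836905, -0.84927281])) 399.3039251831655
0.1 [ 0.2205857  -0.53060817  0.30309507] [ 9.80675510e-01  1.95639892e-01  1.88745373e-05 -7.59637911e-04] 0.08530495592043129
```

View pics/top0.png

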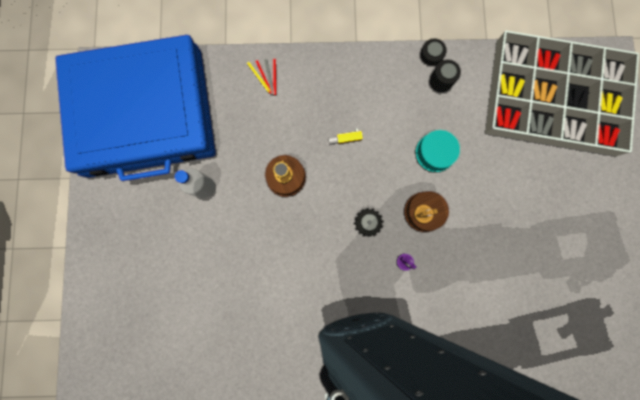

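View pics/scene0.png

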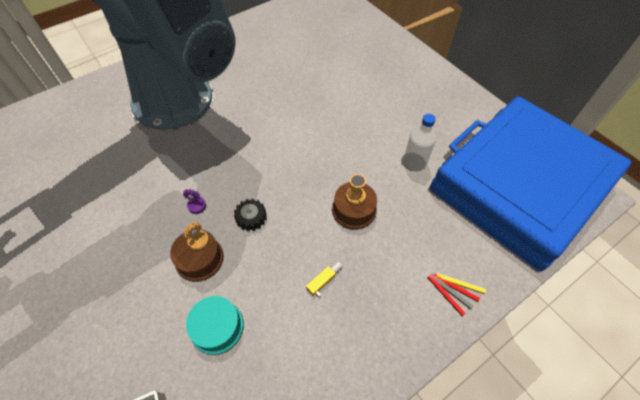

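The top view shows two brown plinths: one at (427,211) with a gear-shaped trophy, and one at (285,173) with a cup. There is also a purple look-alike at (405,262) and a turquoise plinth at (438,151). The brass trophy at (427,211) fits the description, with an upright gear wheel in the scene view at (194,235) and an off-centre position. I'll confirm that with a crop and measure it.

Run:
```python
from h import *
t=cv2.imread("pics/top0.png");s=cv2.imread("pics/scene0.png")
cr=lambda i,u,v,r:cv2.resize(i[v-r:v+r,u-r:u+r],(400,400),interpolation=cv2.INTER_CUBIC)
cv2.imwrite("pics/crop.png",np.hstack([cr(t,427,211,32),cr(s,197,250,40)]))
hsv=cv2.cvtColor(t,cv2.COLOR_BGR2HSV)
for nm,im,n,c in(("top",t,"top",(427,211)),("scene",s,"scene",(197,250))):
    h=cv2.cvtColor(im,cv2.COLOR_BGR2HSV)
    m=cv2.inRange(h,(0,70,20),(30,255,255)); k=np.zeros_like(m); cv2.circle(k,c,38,255,-1); m&=k
    cs=max(cv2.findContours(m,0,2)[0],key=cv2.contourArea); print(n,"brown",cv2.minEnclosingCircle(cs),cv2.boundingRect(cs),cv2.fitEllipse(cs))
    g=cv2.inRange(h,(10,100,110),(30,255,255))&k
    cs=max(cv2.findContours(g,0,2)[0],key=cv2.contourArea); print(n,"brass",cv2.minEnclosingCircle(cs),cv2.boundingRect(cs))
print(onz("top",427,211,.05),onz("scene",196,248,.05))
for nm,uv in dict(wheel=(369,222),cup=(285,174),purple=(405,262),turq=(438,151)).items(): print(nm,onz("top",*uv,.03))
```

```text
top brown ((426.0795593261719, 211.0), 22.282506942749023) (404, 191, 45, 41) ((426.0445556640625, 210.99583435058594), (39.78547668457031, 44.17372131347656), 81.15557861328125)
top brass ((425.5, 212.0), 11.884963989257812) (414, 204, 24, 20)
scene brown ((195.610595703125, 251.1589813232422), 29.38178062438965) (170, 222, 53, 59) ((195.93875122070312, 253.30221557617188), (49.21329116821289, 55.90065002441406), 164.37718200683594)
scene brass ((197.5, 236.0), 15.628600120544434) (182, 222, 32, 28)
[ 0.4812592  -0.14965446  0.05      ] [ 0.48405271 -0.14880374  0.05      ]
wheel [ 0.45889117 -0.01195823  0.03      ]
cup [0.5826435  0.19239403 0.03      ]
purple [ 0.36050126 -0.09524258  0.03      ]
turq [ 0.63286643 -0.19187691  0.03      ]
```

View pics/crop.png

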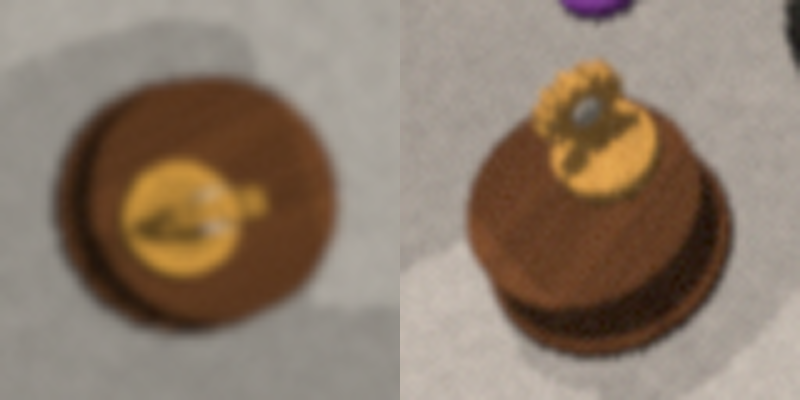

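The crop confirms it. The brass gear trophy's foot is at top-view pixel (424.0,213.9) and its plinth's top face is centred at about (429.0,211.2). Next I'll compute the offset.

Run:
```python
from h import *
a=onz("top",429,211.2,.05); f=onz("top",424,213.9,.064); print(a,f,f-a)
r=[np.linalg.norm(onz("top",429+19.6,211.2,.05)-a),np.linalg.norm(onz("top",424+9.7,213.9,.064)-f)];print(r)
b=onz("scene",194,250,.05);print(b)
from scipy.spatial.transform import Rotation as R
s=monitor.read_state(); print(R.from_quat(s["eef_rot"]).as_matrix().round(3))
K,r,t=P("wrist");M=cv2.Rodrigues(r)[0];T=R.from_quat(s["eef_rot"]).as_matrix();print("cam in tool",T.T@(-M.T@t-s["tool_pos"]),(T.T@M.T).round(2),K[0,0])
```

```text
[ 0.48067264 -0.15443454  0.05      ] [ 0.47350602 -0.13803369  0.064     ] [-0.00716662  0.01640084  0.014     ]
[np.float64(0.047133080124460845), np.float64(0.02293366009940267)]
[ 0.48575154 -0.15416709  0.05      ]
[[ 0.923  0.384 -0.   ]
 [ 0.384 -0.923  0.001]
 [ 0.    -0.001 -1.   ]]
cam in tool [ 0.06890573 -0.0008064  -0.06933215] [[-0.   -0.96 -0.28]
 [ 1.   -0.    0.  ]
 [-0.   -0.28  0.96]] 309.70691628693146
```

>>> {"method": "move_arm", "body": {"plan": [[[0.63,-0.54,0.14],[0,0,0.75],0.76],[[0.63,-0.54,0.14],[0,0,0.75],0.76],[[0.63,-0.54,0.14],[0,0,0.75],0.76],[[0.63,-0.54,0.14],[0,0,0.75],0.76],[[0.63,-0.54,0.14],[0,0,0.75],0.76],[[0.63,-0.54,0.14],[0,0,0.75],0.76],[[0.63,-0.54,0.14],[0,0,0.75],0.76],[[0.63,-0.54,0.14],[0,0,0.75],0.76],[[0.63,-0.54,0.14],[0,0,0.75],0.76],[[0.63,-0.54,0.14],[0,0,0.75],0.76]], "newtons": 20}}

```text
time: 0.93
tool_pos: [0.3329, -0.3098, 0.2622]
eef_rot: [0.981, -0.194, 0.0, 0.0]
ft_force: [0.1, -0.3, 0.1]
grip_width: 0.0201
grasp_force: 0.0
```

```bash
cat >> h.py <<'E'
from scipy.spatial.transform import Rotation as R
def goal(az,tilt):  # tool x along az (deg) with fingers pointing down, tilted so the tips lead by tilt deg
    a=np.radians(az); x=np.array([np.cos(a),np.sin(a),0]); z=np.array([0,0,-1.])
    return R.from_matrix(np.c_[x,np.cross(z,x),z])*R.from_rotvec([0,np.radians(tilt),0])
def shares(pos,rot):
    s=monitor.read_state(); q=R.from_quat(s["eef_rot"]); d=q.inv().apply(np.array(pos)-s["tool_pos"])
    print("t",round(s["time"],2),"tcp",np.round(s["tool_pos"],4),"w",round(s["grip_width"],4),"F",np.round(s["ft_force"],1))
    print("shift",np.round(d/.3,3),"turn",np.round((q.inv()*rot).as_rotvec(degrees=True)/60,3))
E
python3 -c "
from h import *
shares([.451,-.086,.22],goal(-66.4,0)); shares([.451,-.086,.22],goal(-66.4,15))"
```

```text
t 0.93 tcp [ 0.3329 -0.3098  0.2622] w 0.0201 F [ 0.1 -0.3  0.1]
shift [ 0.08 -0.84  0.14] turn [ 0.001 -0.001  0.734]
t 0.93 tcp [ 0.3329 -0.3098  0.2622] w 0.0201 F [ 0.1 -0.3  0.1]
shift [ 0.08 -0.84  0.14] turn [-0.096  0.237  0.73 ]
```

>>> {"method": "move_arm", "body": {"plan": [[[0.08,-0.84,0.14],[-0.096,0.237,0.73],0.76],[[0.08,-0.84,0.14],[-0.096,0.237,0.73],0.76],[[0.08,-0.84,0.14],[-0.096,0.237,0.73],0.76],[[0.08,-0.84,0.14],[-0.096,0.237,0.73],0.76],[[0.08,-0.84,0.14],[-0.096,0.237,0.73],0.76],[[0.08,-0.84,0.14],[-0.096,0.237,0.73],0.76],[[0.08,-0.84,0.14],[-0.096,0.237,0.73],0.76],[[0.08,-0.84,0.14],[-0.096,0.237,0.73],0.76],[[0.08,-0.84,0.14],[-0.096,0.237,0.73],0.76],[[0.08,-0.84,0.14],[-0.096,0.237,0.73],0.76]]}}

```text
time: 1.77
tool_pos: [0.452, -0.0843, 0.2195]
eef_rot: [0.83, -0.543, 0.109, 0.072]
ft_force: [0.2, -0.5, 0.9]
grip_width: 0.0208
grasp_force: 0.0
```

```bash
python3 -c "
from h import *
shares([.451,-.086,.22],goal(-66.4,15)); snap('wrist','w1.png'); np.save('w1.npy',np.concatenate([P('wrist')[1],P('wrist')[2]]))"
```

```text
t 1.77 tcp [ 0.452  -0.0843  0.2195] w 0.0208 F [ 0.2 -0.5  0.9]
shift [ 0.004  0.005 -0.001] turn [ 0.001  0.001 -0.   ]
```

View pics/w1.png

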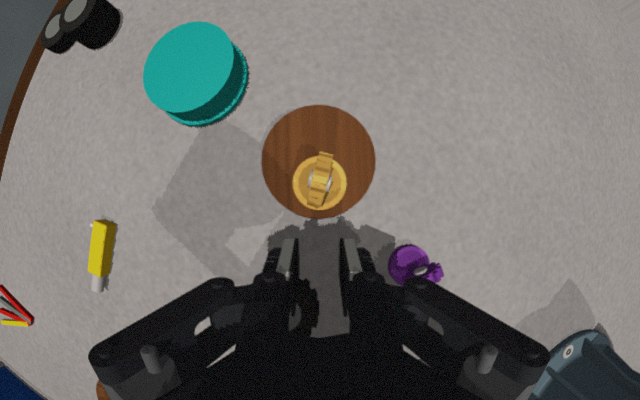

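The wrist view shows the plinth top centred near (319,162) with the brass foot near (320,183), and the two fingertips at about (282,250) and (355,250). I'll fit circles to both outlines.

```bash
cat >> h.py <<'E'
def circ(p):
    A=np.c_[2*p,np.ones(len(p))]; x=np.linalg.lstsq(A,(p**2).sum(1),rcond=None)[0]; return x[:2],np.sqrt(x[2]+x[:2]@x[:2])
def robust(p):
    for _ in range(6):
        c,r=circ(p); e=abs(np.linalg.norm(p-c,axis=1)-r); p=p[e<=max(.0015,1.5*np.median(e))]
    return c,r,len(p)
def measure(f,vmax=225):
    par=P("wrist"); im=snap("wrist",f); h=cv2.cvtColor(im,cv2.COLOR_BGR2HSV)
    br=cv2.inRange(h,(0,90,35),(30,255,255)); g=cv2.inRange(h,(15,110,110),(32,255,255))
    out=[]
    for m,z in((br,.05),(g,.064)):
        m[vmax:]=0; m[:,:200]=0; m[:,440:]=0; m=cv2.morphologyEx(m,cv2.MORPH_CLOSE,np.ones((5,5)))
        c=max(cv2.findContours(m,0,1)[0],key=cv2.contourArea)[:,0]; c=c[c[:,1]<vmax-2]
        pts=np.array([onz("wrist",*q,z,par)[:2] for q in c]); o=robust(pts); out.append(o[0]); print("box",cv2.boundingRect(c),"centre",o[0].round(4),"r",round(o[1],4),o[2],len(c))
    d=out[1]-out[0]; s=monitor.read_state(); x=R.from_quat(s["eef_rot"]).apply([1,0,0])[:2]; x/=np.linalg.norm(x)
    print("offset mm",(d*1e3).round(1),"dist",round(1e3*np.hypot(*d),1),"push az",round(np.degrees(np.arctan2(-d[1],-d[0])),1),"along tool x",round(1e3*d@x,1))
    return out
E
python3 -c "
from h import *
measure('w2.png')"
```

```text
box (261, 106, 114, 113) centre [ 0.482  -0.1553] r 0.047 318 318
box (291, 152, 56, 60) centre [ 0.4734 -0.1382] r 0.0213 147 166
offset mm [-8.6 17.1] dist 19.1 push az -63.2 along tool x -19.1
```

```bash
python3 -c "
from h import *
shares([.4466,-.0845,.127],goal(-63.5,15))"
```

```text
t 1.87 tcp [ 0.4516 -0.0859  0.22  ] w 0.0203 F [-0.  -0.9 -0.1]
shift [-0.091  0.013  0.297] turn [ 0.013  0.001 -0.046]
```

>>> {"method": "move_arm", "body": {"plan": [[[-0.091,0.013,0.05],[0.013,0.001,-0.046],0.76],[[-0.091,0.013,0.09],[0.013,0.001,-0.046],0.76],[[-0.091,0.013,0.13],[0.013,0.001,-0.046],0.76],[[-0.091,0.013,0.17],[0.013,0.001,-0.046],0.76],[[-0.091,0.013,0.21],[0.013,0.001,-0.046],0.76],[[-0.091,0.013,0.24],[0.013,0.001,-0.046],0.76],[[-0.091,0.013,0.27],[0.013,0.001,-0.046],0.76],[[-0.091,0.013,0.297],[0.013,0.001,-0.046],0.76],[[-0.091,0.013,0.297],[0.013,0.001,-0.046],0.76],[[-0.091,0.013,0.297],[0.013,0.001,-0.046],0.76]]}}

```text
time: 2.7
tool_pos: [0.4462, -0.0839, 0.1265]
eef_rot: [0.842, -0.523, 0.111, 0.069]
ft_force: [0.1, 0.6, -0.4]
grip_width: 0.0205
grasp_force: 0.0
```

```bash
python3 -c "
from h import *
shares([.4466,-.0845,.127],goal(-63.5,15)); measure('w3.png',400)
print('fwd unit in shares/mm',goal(-63.5,15).inv().apply([.446,-.895,0])/300)"
```

```text
t 2.7 tcp [ 0.4462 -0.0839  0.1265] w 0.0205 F [ 0.1  0.6 -0.4]
shift [ 0.003 -0.    -0.001] turn [ 0.001  0.    -0.002]
box (228, 55, 175, 171) centre [ 0.4822 -0.1551] r 0.0471 490 490
box (271, 108, 93, 109) centre [ 0.4735 -0.1377] r 0.0213 177 295
offset mm [-8.8 17.3] dist 19.4 push az -63.2 along tool x -19.4
fwd unit in shares/mm [3.21965770e-03 6.87724863e-07 8.62704681e-04]
```

View pics/w3.png

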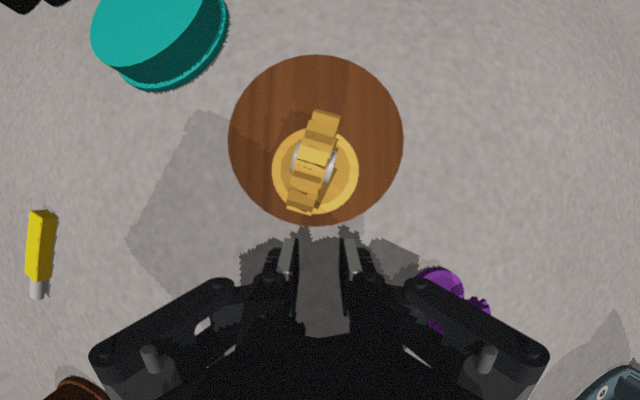

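The fingertips are about 12 mm short of the foot and the pushing line is right. Next is a slow push of 20 mm.

>>> {"method": "move_arm", "body": {"plan": [[[0.006,-0.003,0.0017],[0,0,0],0.76],[[0.013,-0.003,0.0035],[0,0,0],0.76],[[0.019,-0.003,0.0052],[0,0,0],0.76],[[0.026,-0.003,0.007],[0,0,0],0.76],[[0.032,-0.003,0.0086],[0,0,0],0.76],[[0.039,-0.003,0.0104],[0,0,0],0.76],[[0.045,-0.003,0.012],[0,0,0],0.76],[[0.052,-0.003,0.0138],[0,0,0],0.76],[[0.058,-0.003,0.0155],[0,0,0],0.76],[[0.064,-0.003,0.0172],[0,0,0],0.76]]}}

```text
time: 3.58
tool_pos: [0.456, -0.101, 0.1266]
eef_rot: [0.842, -0.523, 0.111, 0.069]
ft_force: [-0.9, 1.9, 1.1]
grip_width: 0.0207
grasp_force: 0.8
```

```bash
python3 -c "
from h import *
shares([.4466,-.0845,.127],goal(-63.5,15)); measure('w4.png',400)"
```

```text
t 3.58 tcp [ 0.456  -0.101   0.1266] w 0.0207 F [-0.9  1.9  1.1]
shift [-0.061  0.004 -0.018] turn [ 0.     0.    -0.002]
box (230, 86, 176, 176) centre [ 0.4824 -0.1556] r 0.0469 359 543
box (275, 150, 89, 108) centre [ 0.4751 -0.1423] r 0.0211 208 287
offset mm [-7.3 13.3] dist 15.2 push az -61.3 along tool x -15.2
```

View pics/w4.png

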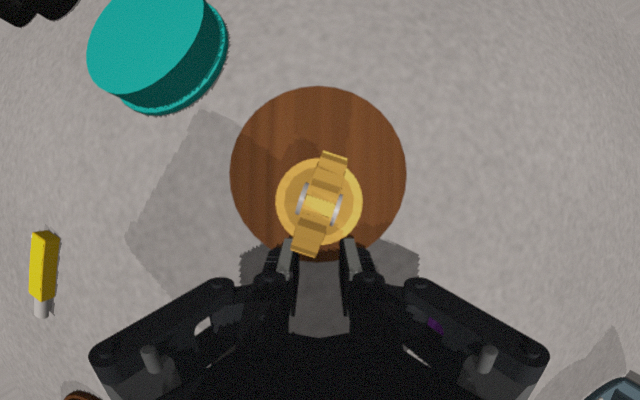

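The fingertips are touching the foot at about (290,240) and (345,240). It has slid roughly 4 mm and stays upright, so I'll keep going.

>>> {"method": "move_arm", "body": {"plan": [[[0.004,0,0.001],[0,0,0],0.76],[[0.008,0,0.002],[0,0,0],0.76],[[0.012,0,0.003],[0,0,0],0.76],[[0.016,0,0.0042],[0,0,0],0.76],[[0.02,0,0.0053],[0,0,0],0.76],[[0.024,0,0.0063],[0,0,0],0.76],[[0.028,0,0.0074],[0,0,0],0.76],[[0.032,0,0.0085],[0,0,0],0.76],[[0.036,0,0.0096],[0,0,0],0.76],[[0.036,0,0.0096],[0,0,0],0.76]]}}

```text
time: 4.47
tool_pos: [0.4612, -0.1113, 0.1268]
eef_rot: [0.842, -0.523, 0.111, 0.069]
ft_force: [-0.6, 1.3, -0.1]
grip_width: 0.0206
grasp_force: 0.4
```

```bash
python3 -c "
from h import *
measure('w5.png',400); print(monitor.read_state()['time'])"
```

```text
box (230, 107, 177, 176) centre [ 0.4824 -0.1556] r 0.0469 287 601
box (275, 149, 89, 108) centre [ 0.4803 -0.1528] r 0.0212 209 299
offset mm [-2.1  2.8] dist 3.5 push az -53.4 along tool x -3.4
4.5167
```

>>> {"method": "move_arm", "body": {"plan": [[[0.002,0,0.0005],[0,0,0],0.76],[[0.004,0,0.001],[0,0,0],0.76],[[0.006,0,0.0016],[0,0,0],0.76],[[0.008,0,0.002],[0,0,0],0.76],[[0.01,0,0.0026],[0,0,0],0.76],[[0.01,0,0.0026],[0,0,0],0.76],[[0.006,0,0.0016],[0,0,0],0.76],[[-0.01,0,-0.0026],[0,0,0],0.76],[[-0.05,0,-0.013],[0,0,0],0.76],[[-0.1,0,-0.026],[0,0,0],0.76]]}}

```text
time: 5.35
tool_pos: [0.4471, -0.0829, 0.1267]
eef_rot: [0.842, -0.523, 0.112, 0.069]
ft_force: [-0.3, -0.1, 0.3]
grip_width: 0.0204
grasp_force: 0.0
```

```bash
python3 -c "
from h import *
measure('w6.png',400); print(monitor.read_state()['time'])"
```

```text
box (231, 60, 175, 171) centre [ 0.4809 -0.1528] r 0.046 480 491
box (275, 61, 88, 124) centre [ 0.4792 -0.1545] r 0.0239 126 327
offset mm [-1.6 -1.7] dist 2.4 push az 46.1 along tool x 0.8
5.4
```

View pics/w6.png

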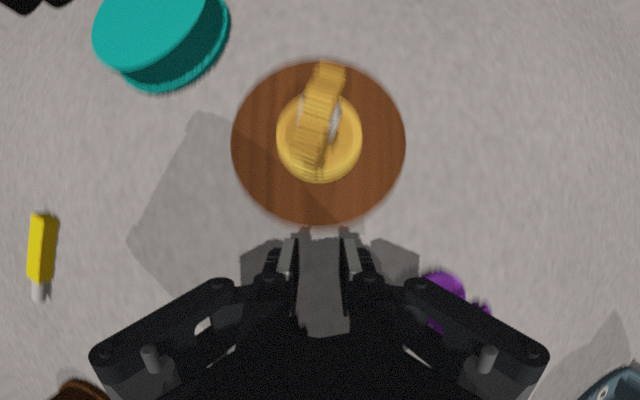

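The trophy stands near the middle, but the frame is blurred by the motion. I'll raise the arm clear and measure again.

>>> {"method": "move_arm", "body": {"plan": [[[0,0,-0.05],[0,0,0],0.76],[[0,0,-0.1],[0,0,0],0.76],[[0,0,-0.15],[0,0,0],0.76],[[0,0,-0.2],[0,0,0],0.76],[[0,0,-0.2],[0,0,0],0.76],[[0,0,-0.2],[0,0,0],0.76],[[0,0,-0.2],[0,0,0],0.76],[[0,0,-0.2],[0,0,0],0.76],[[0,0,-0.2],[0,0,0],0.76],[[0,0,-0.2],[0,0,0],0.76]]}}

```text
time: 6.23
tool_pos: [0.44, -0.0693, 0.1837]
eef_rot: [0.842, -0.523, 0.111, 0.069]
ft_force: [0.2, -0.4, 0.6]
grip_width: 0.0203
grasp_force: 0.0
```

```bash
python3 -c "
from h import *
measure('w7.png',300)
im=cv2.imread('pics/w7.png')[60:260,200:440]; cv2.imwrite('pics/w7c.png',cv2.resize(im,None,fx=3,fy=3,interpolation=2))"
```

```text
box (252, 69, 131, 131) centre [ 0.4816 -0.1542] r 0.0475 351 365
box (286, 76, 64, 84) centre [ 0.482  -0.1567] r 0.0224 90 219
offset mm [ 0.4 -2.5] dist 2.5 push az 98.7 along tool x 2.4
```

View pics/w7c.png

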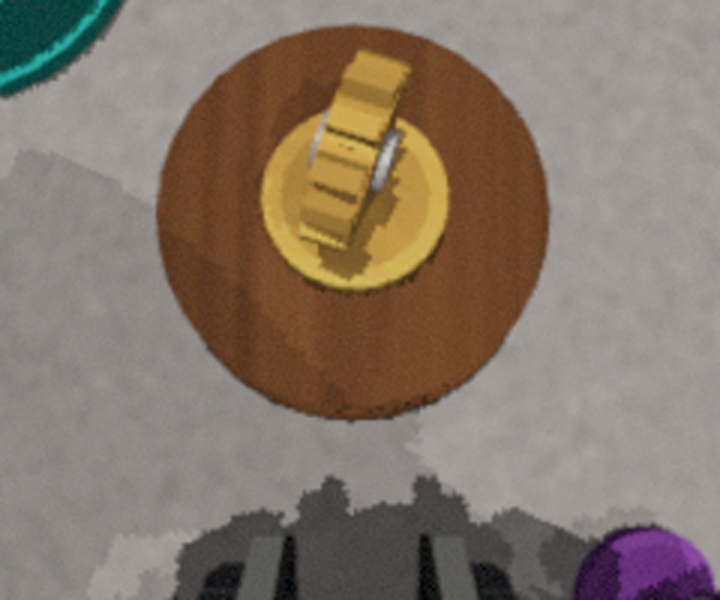

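```bash
python3 -c "
from h import *
q=lambda u,v,z:onz('wrist',200+u/3,60+v/3,z)[:2]
print(q(352.5,222.5,.05), q(355,198,.064)); 
L,Rr,B,T=q(261,198,.064),q(449,198,.064),q(355,287,.064),q(355,105,.064)
print((L+Rr)/2,np.linalg.norm(L-Rr)/2,(B+T)/2,np.linalg.norm(B-T)/2)"
```

```text
[ 0.48026009 -0.15177965] [ 0.48101157 -0.15464277]
[ 0.48108877 -0.15479796] 0.02111763303488367 [ 0.48142624 -0.15547828] 0.021170989998549054
```

Foot centre is about (0.481, -0.155) and the plinth axis about (0.482, -0.155), so they agree within about 1 mm. The trophy looks upright and the arm is clear.

```bash
python3 -c "
from h import *
print(finish_job())"
```

```text
the job is handed in; nothing more can be done
None
```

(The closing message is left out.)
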